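# Cock a sprung film-roll clamp, load a roll and trip it

## Task

Push the red clamp arm back by its black handle post until its catch holds it open by itself, and move off the handle. Then set the blue-cored film roll flat on the green plate just in front of the two steel rollers, let go of it, and push the yellow trigger post outwards so that the arm snaps shut and clamps the roll against both rollers. Push the handle and the trigger without pinching them and never with more than 25 N (the catch is not always set in the same place: go by feel), and leave the other things on the bench where they are.

Things in the scene. Friction and masses are not known exactly. Their poses are not given: they have to be found in the camera images.
- clamp: green steel plate 270 x 300 mm, 12 mm thick, fixed to the bench; origin at its underside, 15 mm to -y of its middle; its axes are used below. It carries the red arm, two free-turning steel guide rollers (14 mm thick, tops 42 mm above the bench) and the trigger slide. It stands turned by up to 0.3 rad
- pivot (a point): the red arm's vertical hinge axis, at (-90, 0) mm on the plate, 12 mm above the bench
- swing (a joint): angle of the red arm, rad; 0 = shut without a roll (the arm points -0.5 rad from the plate's x axis), growing counter-clockwise from above as it is swung back; about 0.2 with a roll clamped. A spring pulls it shut (3.5 N at the handle when shut, 10 N swung back). The catch is adjustable: it holds the arm at an unknown angle between 0.86 and 1.10
- handle: black upright post on the arm, 18 mm thick, 140 mm from the pivot; origin at its foot, 36 mm above the bench; top at 90 mm. Over the last 20 mm before the catch the push rises to 12 to 15 N, then the catch clicks in and it drops to 10 N; 2 mm further a rubber buffer adds about 4 N per mm. Eased off, the arm falls back 1 to 7 mm onto the catch
- tab: yellow upright trigger post, 14 mm thick; origin at its foot, 18 mm above the bench; top at 78 mm. It slides outwards, away from the pivot, along a line 0.45 rad counter-clockwise from the plate's x axis; a spring pushes it back. It stands 188 mm from the pivot along that line and 66 mm to the line's left. With the arm cocked, 7 to 10 mm of travel with 4 to 8 N frees the arm; end stop at 14 mm
- seat (a point): point on the plate's top (12 mm above the bench) where a clamped roll's centre lies, the roll touching both rollers, which stand 35 mm from it at 1.09 and 2.66 rad clockwise from the plate's x axis. The arm pushes the roll along the direction 1.87 rad clockwise from that axis; a roll set down 5 to 25 mm short of the seat (back along it) is pushed home
- roll_blue: the film roll to clamp: brown disc 56 mm across, 35 mm high, blue core; origin at the centre of its underside; 0.15 to 0.31 kg
- roll_yellow: another brown roll of the same size, yellow core; leave alone
- roll_white: another brown roll of the same size, white core; leave alone
- film_can: flat metal film can 120 mm across, 30 mm high; leave alone
- big_roll: large brown film roll 170 mm across, 35 mm high, grey core; leave alone
- loupe: black loupe 42 mm across, 42 mm high; leave alone
- cement: small amber jar 44 mm across, 85 mm high; leave alone
- driver: screwdriver lying on the bench; leave alone
There are look-alikes about, which are no part of the job. Leave any turquoise look-alike of the roll_blue alone.

How it is judged:
By the outcome, as a careful person would: the job done as asked, in the order asked, and still so for the second after the job is handed in, with the robot touching nothing.
It also fails if it takes over 61 s, if anything falls off the work surface, if the arm or the gripper's body presses on something with over 40 N, if the wrist force passes 120 N, or if a joint passes its speed limit or range.

## Robot

A 6-joint arm with a two-finger parallel gripper is mounted at the origin on the work surface. World frame = base frame: x ahead of the robot, y to its left, z up, the work surface at z = 0. Lengths are in m, angles in degrees, forces in N, time in s.
With the tool pointing down it reaches from about 0.4 to 0.825 m from the base axis. Payload 7 kg.
Tool frame: the origin (TCP) lies midway between the tips of the shut fingers; the grasp point (between the pads) lies 19 mm behind it; z points along the fingers, y is the line along which they close (so a half turn about z gives the same grasp; the last joint's range is limited). The gripper opens to 88 mm and grips with 3 to 60 N. Pads are 19 mm wide; open, the fingers measure 130 mm over their backs; the gripper's body (78 mm by 193 mm) begins 47 mm behind the grasp point.
Start: joints at [92.195, 20.546, 0.682, 0, -70.136, -16.507], TCP at [0.167, 0.654, 0.227] pointing down, gripper open.
Joint ranges: [-176.03, 176.03], [-82.01, 121.73], [-58.28, 71.71], [-173.87, 95.51], [-174.79, -0.11], [-173.66, 173.66]. Speed limits (degrees/s): [136.94, 136.94, 172.46, 180, 180, 180].

## Interface

Orientations are given as [roll, pitch, yaw] about the fixed x, y, z axes, in that order (R = Rz(yaw) Ry(pitch) Rx(roll)).
In Python, from plant import ctrl gives the robot as it stands. The module is installed in compiled form; this text tells all that it offers.
- The arm moves only by the tool send_rows, never from a script. Its argument "plan" is a list that holds one entry, the list of rows, each a list of 6 numbers: the shift along the tool's x, y, z in fractions of the full range, 1 being 1 m, then the turn, a rotation vector about the tool's x, y, z in normalised numbers (1 is pi rad). A call has 1 to 8 rows; each row is the pose to reach, as a shift and turn from the pose commanded when the call began, along the tool's axes at that moment; what a row does not reach only later rows make up. A row lasts 1/12 s, in which the tool goes at most 41.7 mm and 7.16 degrees, less where a joint would pass 70% of its speed; a pose out of reach is approached as far as the arm can. A shift or turn number past 1, either way, is cut back to 1. A call with a gripper value outside its range is refused whole. "fingers" is the opening, from 0 (shut) to 1 (fully open), set as the call begins (left out, the last holds). The fingers move at their own pace and stop on an object; the grip force is fixed at half the most. Time passes only in rows, so rows that repeat a pose let the fingers close. It gives the time, the measured TCP pose, the force, the opening and the grip force at its end, in the units of the state.
- ctrl.get_obs(): the state, without advancing time (a new reading comes with each control period).
- ctrl.snapshot(name): name is "scene" or "side" or "wrist"; returns a dict with "img" (480x640x3 uint8, red, green, blue), "K" (3x3 intrinsics, pixels), "pose" (4x4, takes a point from camera to world coordinates). Camera axes: x right, y down, z forward; pixel columns grow to the right and rows downward; lengths in m; the calibration is good to about 2 mm. The wrist camera is an equidistant fisheye: a pixel r from the principal point sees the ray r / f radians off the axis. A picture is of the moment at which its call begins. There is no depth.
- ctrl.close_job(): hands the job in; it is judged then, once.
The state is a dict: "clock": time; "joint_pos": joint angles; "qvel": joint speeds; "tau": joint torques, N m; "tool_pos": TCP position; "orientation": TCP orientation; "force": force on the tool from outside, world axes, zero at the start; "moment": the same for the moment, N m; "opening": finger opening in m; "gripper_force": force on a finger pad.
Only numpy, scipy, OpenCV 4.12 (cv2) and the standard library are available. Lean on these libraries where they do the work, as an engineer would, in place of code of your own. Each camera call takes 0.05 s, during which the arm holds its last target. There are 200 camera calls.

## Working session

There is one attempt and no reset: what is moved stays moved. The work goes in short steps, Python scripts to look and compute and a tool call to move; the robot and the scene stay as the last step left them, time stands still between calls to the robot, and variables do not carry over. Pictures are saved under pics/ and viewed, at most 10 in all, crops included, and the job is handed in when it is done.

Besides the shell and the picture viewer there is one more tool, called after "Emit:" as name(argument=value, ...) on one line, values as JSON. send_rows: Moves the arm, as the interface text tells. Its arguments: {"type":"object","properties":{"plan":{"type":"array","items":{"type":"array","items":{"type":"array","items":{"type":"number"}}}},"fingers":{"type":"number"}},"required":["plan"]}

```bash
mkdir -p pics
cat > h.py <<'E'
import numpy as np, cv2
from plant import ctrl
def ray(s,u,v,fish=False):
    K,P=s["K"],s["pose"]; x=(u-K[0,2])/K[0,0]; y=(v-K[1,2])/K[1,1]
    if fish:
        r=np.hypot(x,y); d=np.array([x/r*np.sin(r),y/r*np.sin(r),np.cos(r)]) if r>0 else np.array([0,0,1.])
    else: d=np.array([x,y,1.])
    return P[:3,3],P[:3,:3]@d
def at(s,u,v,z,fish=False):
    o,d=ray(s,u,v,fish); return (o+d*(z-o[2])/d[2]).round(4)
def proj(s,p,fish=False):
    K,P=s["K"],s["pose"]; c=P[:3,:3].T@(np.asarray(p)-P[:3,3])
    if fish:
        r=np.hypot(c[0],c[1]); t=np.arctan2(r,c[2]); c=np.array([c[0]/r*t,c[1]/r*t,1])
    return K[0,0]*c[0]/c[2]+K[0,2],K[1,1]*c[1]/c[2]+K[1,2]
E
python3 - <<'E'
from h import *
import pickle
for n in ["scene","side","wrist"]:
    s=ctrl.snapshot(n); pickle.dump(s,open(n+".pkl","wb")); cv2.imwrite(f"pics/{n}0.png",s["img"][:,:,::-1]); print(n,s["K"].round(1).tolist(),s["pose"].round(3).tolist())
print(ctrl.get_obs())
E
```

```text
scene [[473.6, 0.0, 314.1], [0.0, 473.6, 240.2], [0.0, 0.0, 1.0]] [[0.351, 0.667, -0.657, 1.339], [0.936, -0.253, 0.243, -0.263], [-0.004, -0.701, -0.714, 0.892], [0.0, 0.0, 0.0, 1.0]]
side [[558.4, 0.0, 323.7], [0.0, 558.4, 226.3], [0.0, 0.0, 1.0]] [[0.742, -0.311, 0.594, -0.342], [-0.67, -0.374, 0.641, -0.957], [0.023, -0.874, -0.486, 0.816], [0.0, 0.0, 0.0, 1.0]]
wrist [[371.6, 0.0, 324.1], [0.0, 371.6, 243.0], [0.0, 0.0, 1.0]] [[-0.247, -0.932, -0.265, 0.239], [-0.969, 0.239, 0.065, 0.635], [0.003, 0.273, -0.962, 0.385], [0.0, 0.0, 0.0, 1.0]]
{'clock': 0.15, 'joint_pos': array([ 9.21934915e+01,  2.05824326e+01,  6.46509568e-01, -1.35602726e-02,
       -7.01337413e+01, -1.65069601e+01]), 'qvel': array([-0.01048171, -0.09311512,  0.22393391,  0.11237204,  0.01711503,
       -0.00204775]), 'tau': array([-1.01959664e-03, -5.83274961e+01,  2.93287933e+01,  7.00116321e+00,
        8.77596787e-03, -1.14005329e-04]), 'tool_pos': array([0.16681808, 0.65370253, 0.22584167]), 'orientation': array([ 1.79929584e+02, -7.57171464e-03, -1.43180799e+01]), 'force': array([ 0.12700569,  0.33983079, -0.63905734]), 'moment': array([-0.00095072,  0.0133311 ,  0.0670395 ]), 'gripper_force': 0.0, 'opening': 0.08731229680436746}
```

View pics/scene0.png

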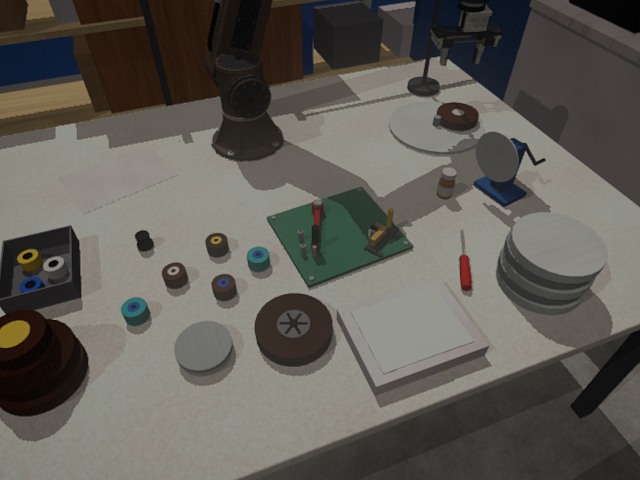

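View pics/wrist0.png

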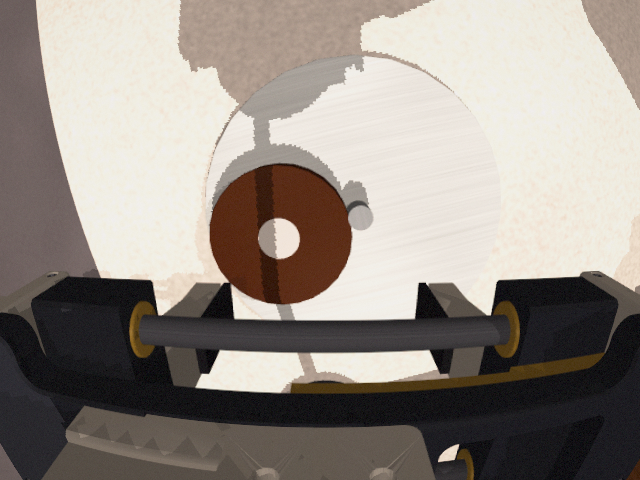

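Candidates for the roll: brown with blue core (224,287); brown with yellow core (217,244); brown with white core (175,275); turquoise look-alikes at (259,259) and (136,311). Only the one at (224,287) is a brown disc with a blue core, so I'll confirm that one in a crop.

Run:
```python
import cv2,numpy as np
a=cv2.imread("pics/scene0.png")[180:310,150:420]
a=np.clip(cv2.resize(a,None,fx=2.96,fy=2.96,interpolation=cv2.INTER_CUBIC)*1.6,0,255).astype('uint8')
cv2.imwrite("pics/c1.png",a)
```

```text
(no output)
```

View pics/c1.png

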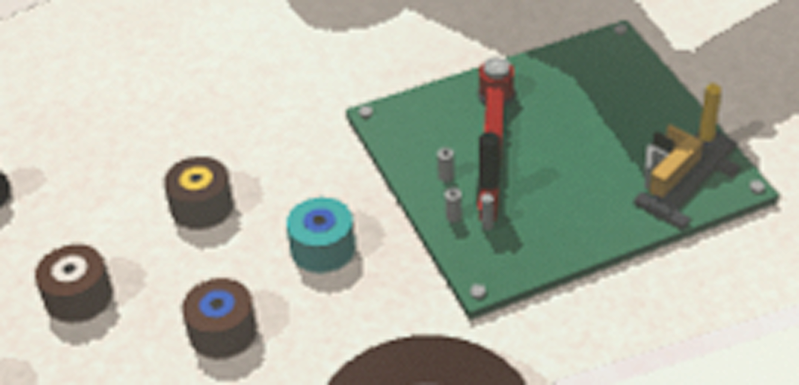

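View pics/side0.png

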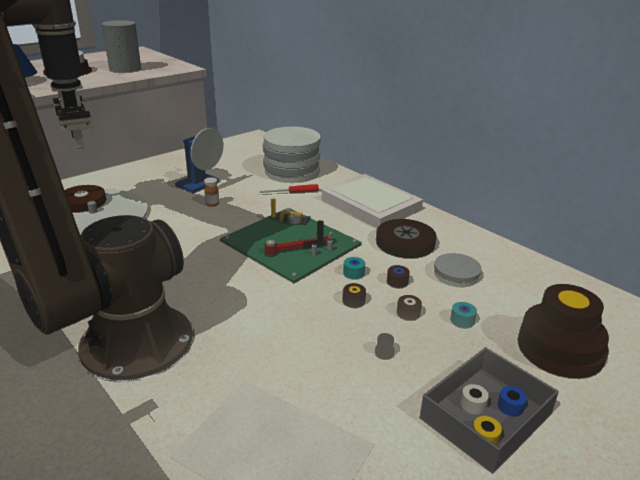

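The crop confirms it: the roll at (224,287) is brown with a blue core. The pivot is at crop (495,70), the handle at (488,155) and the tab at (711,110). The side view agrees.

```bash
cat >> h.py <<'E'
import pickle
def load(n): return pickle.load(open(n+".pkl","rb"))
E
cat > fit.py <<'E'
from h import *
from scipy.optimize import least_squares
corn=np.array([[-.135,-.135],[.135,-.135],[.135,.165],[-.135,.165]])
meas={}
for n in ["scene","side"]:
    s=load(n); hsv=cv2.cvtColor(s["img"],cv2.COLOR_RGB2HSV)
    m=cv2.inRange(hsv,(55,70,15),(88,255,255)); m=cv2.morphologyEx(m,cv2.MORPH_CLOSE,np.ones((15,15)))
    c=max([c for c in cv2.findContours(m,0,1)[0]],key=cv2.contourArea)
    q=cv2.approxPolyDP(cv2.convexHull(c),6,True)[:,0]
    print(n,cv2.contourArea(c),q.tolist(),[at(s,*p,.012)[:2].tolist() for p in q])
    c1=c[:,0].astype(float)+.5; 
    meas[n]=np.array([at(s,*p,.012)[:2] for p in c1])
def loc(P,p): 
    c,s_=np.cos(p[2]),np.sin(p[2]); d=P-p[:2]; return np.c_[d@[c,s_],d@[-s_,c]]
def res(p,M):
    l=loc(M,p)-[0,.015]; d=np.abs(l)-[.135,.15]
    return np.where((d>0).any(1),np.hypot(*np.maximum(d,0).T),d.max(1))
for n in meas:
    r=least_squares(res,[.55,.1,0.],args=(meas[n],),loss="soft_l1",f_scale=.001); print(n,r.x.round(4),np.abs(r.fun).mean())
E
python3 fit.py
python3 - <<'E'
from h import *
s=load("scene");t=load("side")
print("blue",at(s,150+217/2.96,180+303/2.96,.035),at(t,398.5,270.5,.035))
f=lambda u,v,z:at(s,150+u/2.96,180+v/2.96,z)
print("yel",f(195,178,.035),"turq",f(320,220,.035),"white",f(69,268,.035))
print("handle top",f(489,136,.09),at(t,320,221,.09),"tab top",f(712,87,.078),at(t,274,199,.078))
print("pivot top",f(496,67,.04))
print("big",at(s,293,322,.035),"can",at(s,204,346,.03))
E
```

```text
scene 6948.0 [[411, 245], [308, 285], [276, 244], [267, 217], [351, 190], [368, 196]] [[0.634, 0.2634], [0.6641, -0.0298], [0.5071, -0.0606], [0.4001, -0.0529], [0.376, 0.2082], [0.4179, 0.2429]]
side 5612.0 [[364, 271], [358, 278], [292, 281], [221, 238], [290, 209], [360, 242]] [[0.5615, -0.1403], [0.5267, -0.153], [0.39, -0.0551], [0.3712, 0.2394], [0.6343, 0.254], [0.6588, -0.0295]]
scene [0.5207 0.0843 0.1113] 0.012140137597557742
side [0.5134 0.077  0.0503] 0.014561412951993065
blue [ 0.6043 -0.218   0.035 ] [ 0.6044 -0.2186  0.035 ]
yel [ 0.4616 -0.2046  0.035 ] turq [ 0.547  -0.1177  0.035 ] white [ 0.526  -0.3217  0.035 ]
handle top [0.5563 0.0294 0.09  ] [0.5577 0.0295 0.09  ] tab top [0.5559 0.2364 0.078 ] [0.5583 0.235  0.078 ]
pivot top [0.4236 0.0862 0.04  ]
big [ 0.7669 -0.1016  0.035 ] can [ 0.7546 -0.2943  0.03  ]
```

```bash
cat > model.py <<'E'
from h import *
from scipy.optimize import least_squares
def R(a): return np.array([[np.cos(a),-np.sin(a)],[np.sin(a),np.cos(a)]])
piv=np.array([-.09,0]); lp=lambda r,a:piv+r*np.array([np.cos(a),np.sin(a)])
tabp=piv+R(.45)@[.188,.066]
seatp=None
E
python3 - <<'E'
from model import *
s=load("scene");t=load("side")
L=np.array([[-.135,-.135],[.135,-.135],[.135,.165],[-.135,.165],tabp,tabp,lp(.14,-.5),lp(.14,-.5),piv])
f=lambda u,v,z:at(s,150+u/2.96,180+v/2.96,z)[:2]
M=np.array([f(348,112,.012),f(471,313,.012),f(778,197,.012),f(625,21,.012),f(712,87,.078),at(t,274,199,.078)[:2],f(489,136,.09),at(t,320,221,.09)[:2],f(496,67,.04)])
r=least_squares(lambda p:((L@R(p[2]).T+p[:2]-M)).ravel(),[.5,.1,0],loss="soft_l1",f_scale=.002)
print(r.x.round(4));print((r.fun.reshape(-1,2)*1e3).round(1).tolist())
# guide rollers: click tops z=.042
g=[f(446,154,.042),f(454,194,.042)]
print("rollers",g)
p=r.x; rl=[R(p[2]).T@(q-p[:2]) for q in g]
off=[.035*np.array([np.cos(-1.09),np.sin(-1.09)]),.035*np.array([np.cos(-2.66),np.sin(-2.66)])]
print("local",rl, "seat cand",rl[1]-off[0],rl[0]-off[1])
E
```

```text
[0.5199 0.0923 0.0876]
[[-6.7, -1.5], [-1.0, -2.2], [-0.7, 3.3], [-3.3, 3.6], [2.0, 1.0], [-0.4, 2.4], [2.2, -1.0], [0.8, -1.1], [6.6, -1.7]]
rollers [array([0.5172, 0.0043]), array([ 0.5648, -0.0054])]
local [array([-0.01037633, -0.08747624]), array([ 0.03619281, -0.10130248])] seat cand [ 0.02000582 -0.07027054] [ 0.02064271 -0.07126454]
```

```bash
cat >> model.py <<'E'
from scipy.spatial.transform import Rotation as Ro
P=np.array([.5199,.0923,.0876])
def W(l): return R(P[2])@np.asarray(l)+P[:2]
pw=W(piv); tabw=W(tabp); dtab=.45+P[2]
seatw=W([.0203,-.0708]); dseat=-1.87+P[2]; u=lambda a:np.array([np.cos(a),np.sin(a)])
def go(x,y,z,yaw):
    o=ctrl.get_obs(); A=Ro.from_euler("xyz",o["orientation"],degrees=True); B=Ro.from_euler("xyz",[180,0,yaw],degrees=True)
    d=A.inv().apply(np.array([x,y,z])-o["tool_pos"])*100; r=(A.inv()*B).as_rotvec(degrees=True)
    print("row",d.round(2),r.round(1),"t",round(o["clock"],2),"F",o["force"].round(1),"rows>=",np.linalg.norm(d)/4.17,np.linalg.norm(r)/7.16)
def push(sw,off): # tcp pushing handle with -x face, swing sw
    a=-.5+sw+P[2]; h=pw+.14*u(a); t=h-off*u(a+np.pi/2); return t[0],t[1],np.degrees(a-np.pi/2)
E
python3 - <<'E'
from model import *
print(pw,tabw,seatw,push(0,.035))
x,y,w=push(0,.045); go(x,y,.15,w)
E
```

```text
[0.4302451  0.08442608] [0.55792883 0.23738642] [0.54631631 0.02354748] (np.float64(0.5444793868627007), np.float64(-0.003752871248197391), np.float64(-113.62877947119514))
row [52.69 55.34  7.66] [ 0.  -0.1 99.3] t 0.15 F [ 0.1  0.3 -0.6] rows>= 18.41606283481883 13.870211387173791
```

Units first: shifts go in shares of 1 m and turns go in shares of pi rad. So 55.3 cm / 100 = 0.553, 52.7 cm / 100 = 0.527, 99.3 degrees / 180 = 0.5517.

Emit:
send_rows(plan=[[[0.527, 0.553, 0.076, 0, 0, 0.5517], [0.527, 0.553, 0.076, 0, 0, 0.5517], [0.527, 0.553, 0.076, 0, 0, 0.5517], [0.527, 0.553, 0.076, 0, 0, 0.5517], [0.527, 0.553, 0.076, 0, 0, 0.5517], [0.527, 0.553, 0.076, 0, 0, 0.5517], [0.527, 0.553, 0.076, 0, 0, 0.5517], [0.527, 0.553, 0.076, 0, 0, 0.5517]]], fingers=0)

```text
clock: 0.82
tool_pos: [0.3297, 0.3628, 0.1934]
orientation: [-180.0, 0.0, -71.9]
force: [1.1, 1.2, -0.1]
opening: 0.0398
gripper_force: 0.0
```

Run:
```python
from model import *
x,y,w=push(0,.045); go(x,y,.15,w); o=ctrl.get_obs(); print(o["joint_pos"].round(1),o["tool_pos"],o["orientation"])
```

```text
row [42.25 -8.39  4.33] [-0.   0.  41.7] t 0.82 F [ 1.1  1.2 -0.1] rows>= 10.382913248822716 5.8224119234731395
[ 70.8   4.5 -24.9  -0.  -60.7 -52.7] [0.32967384 0.3627721  0.19341499] [-1.79993513e+02  1.13995013e-02 -7.19403114e+01]
```

Scaled: 42.2 cm / 100 = 0.422, -8.4 cm / 100 = -0.084, 41.7 degrees / 180 = 0.2317.

Emit:
send_rows(plan=[[[0.422, -0.084, 0.043, 0, 0, 0.2317], [0.422, -0.084, 0.043, 0, 0, 0.2317], [0.422, -0.084, 0.043, 0, 0, 0.2317], [0.422, -0.084, 0.043, 0, 0, 0.2317], [0.422, -0.084, 0.043, 0, 0, 0.2317], [0.422, -0.084, 0.043, 0, 0, 0.2317], [0.422, -0.084, 0.043, 0, 0, 0.2317], [0.422, -0.084, 0.043, 0, 0, 0.2317]]])

```text
clock: 1.48
tool_pos: [0.4939, 0.0746, 0.1604]
orientation: [-180.0, 0.0, -113.3]
force: [0.3, 1.3, 0.4]
opening: 0.0005
gripper_force: 0.0
```

Run:
```python
from model import *
x,y,w=push(0,.045); go(x,y,.15,w)
```

```text
row [ 6.19 -7.74  1.04] [-0.   0.   0.3] t 1.48 F [0.3 1.3 0.4] rows>= 2.3900680641613308 0.041757297194034225
```

Scaled: -7.7 cm / 100 = -0.077, 6.2 cm / 100 = 0.062.

Emit:
send_rows(plan=[[[0.062, -0.077, 0.01, 0, 0, 0], [0.062, -0.077, 0.01, 0, 0, 0], [0.062, -0.077, 0.01, 0, 0, 0], [0.062, -0.077, 0.01, 0, 0, 0], [0.062, -0.077, 0.01, 0, 0, 0]]])

```text
clock: 1.9
tool_pos: [0.5393, -0.0121, 0.1497]
orientation: [179.9, -0.0, -113.5]
force: [-1.1, -0.5, 1.1]
opening: 0.0004
gripper_force: 0.0
```

Run:
```python
from model import *
s=ctrl.snapshot("wrist"); pickle.dump(s,open("wrist1.pkl","wb")); im=s["img"][:,:,::-1].copy()
print(ctrl.get_obs()["tool_pos"],s["pose"][:3,3])
for p in [(*push(0,0)[:2],.09),(*pw,.04),(*tabw,.078),(*seatw,.012)]+[(*(seatw+.035*u(P[2]-a)),.042) for a in (1.09,2.66)]+[(*W(l),.012) for l in [[-.135,-.135],[.135,-.135],[.135,.165],[-.135,.165]]]:
    q=proj(s,p,True); print(np.round(q)); cv2.drawMarker(im,tuple(int(round(c)) for c in q),(255,0,255),0,12)
cv2.imwrite("pics/wrist1.png",im)
```

```text
[ 0.53920686 -0.01123926  0.15004283] [ 0.51105146 -0.07988012  0.30896364]
[323. 325.]
[489. 291.]
[409. 482.]
[334. 271.]
[297. 261.]
[362. 249.]
[463. 120.]
[186. 268.]
[341. 473.]
[550. 376.]
```

View pics/wrist1.png

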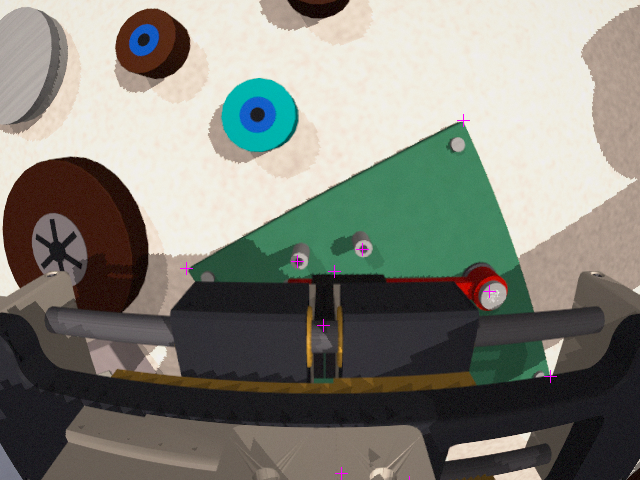

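The overlaid model matches: rollers at (300,261) and (364,249), pivot at (490,291), corners at (463,120) and (550,376). The blue roll's top shows at (144,40). Next I descend behind the handle.

Emit:
send_rows(plan=[[[0, 0, 0.045, 0, 0, 0], [0, 0, 0.09, 0, 0, 0], [0, 0, 0.09, 0, 0, 0], [-0.01, 0, 0.09, 0, 0, 0], [-0.015, 0, 0.09, 0, 0, 0], [-0.02, 0, 0.09, 0, 0, 0]]])

```text
clock: 2.45
tool_pos: [0.5492, 0.0091, 0.0626]
orientation: [-179.9, 0.1, -113.2]
force: [0.1, 0.3, 0.0]
opening: 0.0002
gripper_force: 0.0
```

```bash
cat >> model.py <<'E'
def rows(sws,off):
    o=ctrl.get_obs(); A=Ro.from_euler("xyz",o["orientation"],degrees=True); print(o["tool_pos"].round(4),"F",o["force"].round(1),o["clock"])
    for sw in sws:
        x,y,w=push(sw,off); d=A.inv().apply(np.array([x,y,o["tool_pos"][2]])-o["tool_pos"])*100; r=(A.inv()*Ro.from_euler("xyz",[180,0,w],degrees=True)).as_rotvec(degrees=True)
        print(round(sw,3),d.round(2),r.round(1))
E
python3 - <<'E'
from model import *
rows(np.arange(0,.36,.05),.0185)
rows(np.arange(.35,.76,.05),.0185)
E
```

```text
[0.5492 0.0091 0.0626] F [0.1 0.3 0. ] 2.45
0.0 [-0.28 -0.08  0.  ] [-0.1  0.1  0.4]
0.05 [-0.98 -0.16  0.  ] [-0.1  0.1 -2.4]
0.1 [-1.69 -0.21  0.  ] [-0.2  0.1 -5.3]
0.15 [-2.39 -0.22  0.  ] [-0.2  0.1 -8.2]
0.2 [-3.1  -0.19  0.01] [ -0.2   0.1 -11. ]
0.25 [-3.8  -0.13  0.01] [ -0.2   0.1 -13.9]
0.3 [-4.5  -0.04  0.01] [ -0.2   0.1 -16.8]
0.35 [-5.19  0.09  0.01] [ -0.2   0.1 -19.6]
[0.5492 0.0091 0.0626] F [0.1 0.3 0. ] 2.45
0.35 [-5.19  0.09  0.01] [ -0.2   0.1 -19.6]
0.4 [-5.88  0.26  0.01] [ -0.2   0.1 -22.5]
0.45 [-6.56  0.46  0.01] [ -0.2   0.1 -25.4]
0.5 [-7.22  0.69  0.01] [ -0.2   0.1 -28.2]
0.55 [-7.88  0.96  0.01] [ -0.2   0.1 -31.1]
0.6 [-8.52  1.26  0.01] [ -0.2   0.1 -34. ]
0.65 [-9.14  1.59  0.01] [ -0.2   0.  -36.8]
0.7 [-9.75  1.95  0.01] [ -0.2   0.  -39.7]
0.75 [-1.034e+01  2.340e+00  1.000e-02] [ -0.2   0.  -42.5]
```

Scaled: -3.8 cm / 100 = -0.038, -3.1 cm / 100 = -0.031, -4.5 degrees / 180 = -0.025.

Emit:
send_rows(plan=[[[-0.003, 0, 0, 0, 0, 0], [-0.006, -0.001, 0, 0, 0, -0.0056], [-0.01, -0.0016, 0, 0, 0, -0.0133], [-0.015, -0.002, 0, 0, 0, -0.025], [-0.02, -0.002, 0, 0, 0, -0.0361], [-0.026, -0.002, 0, 0, 0, -0.05], [-0.031, -0.002, 0, 0, 0, -0.0611], [-0.038, -0.0013, 0, 0, 0, -0.0778]]])

```text
clock: 3.12
tool_pos: [0.564, 0.0411, 0.0614]
orientation: [-180.0, -0.0, -99.2]
force: [0.0, -6.4, 3.9]
opening: 0.0005
gripper_force: 3.4
```

Run:
```python
from model import *
rows(np.arange(.25,.66,.05),.0185)
```

```text
[0.564  0.0411 0.0614] F [ 0.  -6.4  3.9] 3.1167
0.25 [-0.26 -0.1  -0.  ] [-0.  -0.   0.2]
0.3 [-0.96 -0.18 -0.  ] [-0.  -0.  -2.7]
0.35 [-1.67 -0.22 -0.  ] [-0.  -0.  -5.6]
0.4 [-2.37 -0.23 -0.  ] [-0.  -0.  -8.4]
0.45 [-3.08 -0.2  -0.  ] [ -0.   -0.  -11.3]
0.5 [-3.78 -0.13 -0.  ] [ -0.   -0.  -14.2]
0.55 [-4.48 -0.03 -0.  ] [ -0.  -0. -17.]
0.6 [-5.17  0.1  -0.  ] [ -0.   -0.  -19.9]
0.65 [-5.86  0.27 -0.  ] [ -0.   -0.1 -22.8]
```

Scaled: -5.6 cm / 100 = -0.056, -0.13 cm / 100 = -0.0013, -23 degrees / 180 = -0.1278.

Emit:
send_rows(plan=[[[-0.007, -0.0008, 0, 0, 0, -0.0161], [-0.014, -0.0012, 0, 0, 0, -0.0317], [-0.021, -0.0013, 0, 0, 0, -0.0478], [-0.028, -0.001, 0, 0, 0, -0.0639], [-0.035, -0.0003, 0, 0, 0, -0.0794], [-0.042, 0.0007, 0, 0, 0, -0.0956], [-0.049, 0.002, 0, 0, 0, -0.1111], [-0.056, 0.0037, 0, 0, 0, -0.1278]]])

```text
clock: 3.78
tool_pos: [0.5706, 0.0972, 0.0615]
orientation: [-179.9, -0.1, -76.1]
force: [5.9, -8.6, 1.4]
opening: 0.0002
gripper_force: 4.9
```

Run:
```python
from model import *
rows(np.r_[.65,.7,.75,.78:1.15:.04],.0185)
```

```text
[0.5706 0.0972 0.0615] F [ 5.9 -8.6  1.4] 3.7833
0.65 [-0.21 -0.06 -0.  ] [-0.1 -0.1  0.3]
0.7 [-0.91 -0.14 -0.  ] [-0.1 -0.1 -2.6]
0.75 [-1.62 -0.18 -0.  ] [-0.1 -0.1 -5.4]
0.78 [-2.04 -0.19 -0.  ] [-0.1 -0.1 -7.1]
0.82 [-2.61 -0.18 -0.  ] [-0.1 -0.1 -9.4]
0.86 [-3.17 -0.15 -0.  ] [ -0.1  -0.1 -11.7]
0.9 [-3.73 -0.1  -0.  ] [ -0.1  -0.1 -14. ]
0.94 [-4.29 -0.03 -0.01] [ -0.1  -0.1 -16.3]
0.98 [-4.85  0.07 -0.01] [ -0.1  -0.1 -18.6]
1.02 [-5.4   0.19 -0.01] [ -0.1  -0.1 -20.9]
1.06 [-5.95  0.33 -0.01] [ -0.1  -0.1 -23.2]
1.1 [-6.49  0.49 -0.01] [ -0.1  -0.1 -25.5]
1.14 [-7.02  0.68 -0.01] [ -0.1  -0.1 -27.8]
```

Scaled: -2 cm / 100 = -0.02, -0.06 cm / 100 = -0.0006, -5.4 degrees / 180 = -0.03.

Emit:
send_rows(plan=[[[-0.005, -0.0006, 0, 0, 0, -0.0111], [-0.009, -0.001, 0, 0, 0, -0.0211], [-0.013, -0.0012, 0, 0, 0, -0.03], [-0.017, -0.0013, 0, 0, 0, -0.0389], [-0.02, -0.0013, 0, 0, 0, -0.0461], [-0.02, -0.0013, 0, 0, 0, -0.0461]]])

```text
clock: 4.28
tool_pos: [0.5674, 0.1173, 0.0616]
orientation: [-179.8, -0.1, -67.8]
force: [6.0, -7.1, 1.1]
opening: 0.0005
gripper_force: 4.9
```

Scaled: -0.3 cm / 100 = -0.003, -0.15 cm / 100 = -0.0015, -1.2 degrees / 180 = -0.0067.

Emit:
send_rows(plan=[[[-0.0015, -0.0002, 0, 0, 0, -0.0033], [-0.003, -0.0003, 0, 0, 0, -0.0067], [-0.003, -0.0003, 0, 0, 0, -0.0067]]])

```text
clock: 4.53
tool_pos: [0.5668, 0.12, 0.0616]
orientation: [-179.8, -0.1, -66.7]
force: [6.5, -7.3, 0.3]
opening: 0.0007
gripper_force: 5.0
```

Scaled: -0.3 cm / 100 = -0.003, -0.15 cm / 100 = -0.0015, -1.2 degrees / 180 = -0.0067.

Emit:
send_rows(plan=[[[-0.0015, -0.0002, 0, 0, 0, -0.0033], [-0.003, -0.0003, 0, 0, 0, -0.0067], [-0.003, -0.0003, 0, 0, 0, -0.0067]]])

```text
clock: 4.78
tool_pos: [0.566, 0.1229, 0.0616]
orientation: [-179.8, -0.1, -65.5]
force: [7.0, -8.0, -0.7]
opening: 0.0003
gripper_force: 5.1
```

Scaled: -0.3 cm / 100 = -0.003, -0.15 cm / 100 = -0.0015, -1.2 degrees / 180 = -0.0067.

Emit:
send_rows(plan=[[[-0.0015, -0.0001, 0, 0, 0, -0.0033], [-0.003, -0.0002, 0, 0, 0, -0.0067], [-0.003, -0.0002, 0, 0, 0, -0.0067]]])

```text
clock: 5.03
tool_pos: [0.5651, 0.1258, 0.0617]
orientation: [-179.8, -0.1, -64.3]
force: [8.1, -7.5, -0.2]
opening: 0.0005
gripper_force: 5.2
```

Scaled: -0.3 cm / 100 = -0.003, -0.15 cm / 100 = -0.0015, -1.2 degrees / 180 = -0.0067.

Emit:
send_rows(plan=[[[-0.0015, -0.0001, 0, 0, 0, -0.0033], [-0.003, -0.0002, 0, 0, 0, -0.0067], [-0.003, -0.0002, 0, 0, 0, -0.0067]]])

```text
clock: 5.28
tool_pos: [0.5642, 0.1287, 0.0617]
orientation: [-179.8, -0.1, -63.1]
force: [8.8, -6.1, -1.3]
opening: 0.0001
gripper_force: 5.3
```

Scaled: -0.3 cm / 100 = -0.003, -0.15 cm / 100 = -0.0015, -1.2 degrees / 180 = -0.0067.

Emit:
send_rows(plan=[[[-0.0015, -0.0006, 0, 0, 0, -0.0033], [-0.003, -0.0012, 0, 0, 0, -0.0067], [-0.003, -0.0012, 0, 0, 0, -0.0067]]])

```text
clock: 5.53
tool_pos: [0.5633, 0.1314, 0.0616]
orientation: [-179.9, -0.1, -61.9]
force: [6.6, -8.2, 0.5]
opening: 0.0004
gripper_force: 5.4
```

Scaled: -0.3 cm / 100 = -0.003, -0.15 cm / 100 = -0.0015, -1.2 degrees / 180 = -0.0067.

Emit:
send_rows(plan=[[[-0.0015, -0.0005, 0, 0, 0, -0.0033], [-0.003, -0.0008, 0, 0, 0, -0.0067], [-0.003, -0.0008, 0, 0, 0, -0.0067]]])

```text
clock: 5.78
tool_pos: [0.5624, 0.1341, 0.0616]
orientation: [-179.9, -0.1, -60.7]
force: [7.3, -9.8, 1.4]
opening: 0.0003
gripper_force: 5.9
```

Rising (12.2 N).

Scaled: -0.3 cm / 100 = -0.003, -0.15 cm / 100 = -0.0015, -1.2 degrees / 180 = -0.0067.

Emit:
send_rows(plan=[[[-0.0015, -0.0003, 0, 0, 0, -0.0033], [-0.003, -0.0006, 0, 0, 0, -0.0067], [-0.003, -0.0006, 0, 0, 0, -0.0067]]])

```text
clock: 6.03
tool_pos: [0.5614, 0.1368, 0.0616]
orientation: [-179.9, -0.1, -59.5]
force: [6.7, -10.1, 1.5]
opening: 0.0008
gripper_force: 6.2
```

Scaled: -0.3 cm / 100 = -0.003, -0.15 cm / 100 = -0.0015, -1.2 degrees / 180 = -0.0067.

Emit:
send_rows(plan=[[[-0.0015, -0.0003, 0, 0, 0, -0.0033], [-0.003, -0.0006, 0, 0, 0, -0.0067], [-0.003, -0.0006, 0, 0, 0, -0.0067]]])

```text
clock: 6.28
tool_pos: [0.5603, 0.1396, 0.0615]
orientation: [-179.9, -0.1, -58.3]
force: [5.2, -10.7, 2.5]
opening: 0.0006
gripper_force: 6.4
```

Scaled: -0.3 cm / 100 = -0.003, -0.15 cm / 100 = -0.0015, -1.2 degrees / 180 = -0.0067.

Emit:
send_rows(plan=[[[-0.0015, -0.0003, 0, 0, 0, -0.0033], [-0.003, -0.0006, 0, 0, 0, -0.0067], [-0.003, -0.0006, 0, 0, 0, -0.0067]]])

```text
clock: 6.53
tool_pos: [0.5591, 0.1424, 0.0615]
orientation: [-179.9, -0.1, -57.1]
force: [5.6, -10.8, 1.6]
opening: 0.0007
gripper_force: 6.1
```

Scaled: -0.3 cm / 100 = -0.003, -0.15 cm / 100 = -0.0015, -1.2 degrees / 180 = -0.0067.

Emit:
send_rows(plan=[[[-0.0015, -0.0002, 0, 0, 0, -0.0033], [-0.003, -0.0004, 0, 0, 0, -0.0067], [-0.003, -0.0004, 0, 0, 0, -0.0067]]])

```text
clock: 6.78
tool_pos: [0.5578, 0.1453, 0.0615]
orientation: [-179.9, -0.1, -55.9]
force: [4.7, -9.2, 2.2]
opening: 0.0005
gripper_force: 5.7
```

Scaled: -0.2 cm / 100 = -0.002, -0.1 cm / 100 = -0.001, -0.8 degrees / 180 = -0.0044.

Emit:
send_rows(plan=[[[-0.001, -0.0002, 0, 0, 0, -0.0022], [-0.002, -0.0003, 0, 0, 0, -0.0044], [-0.002, -0.0003, 0, 0, 0, -0.0044]]])

```text
clock: 7.03
tool_pos: [0.5569, 0.1472, 0.0615]
orientation: [-179.9, -0.1, -55.1]
force: [5.4, -10.0, 1.7]
opening: 0.0003
gripper_force: 5.5
```

Scaled: -0.2 cm / 100 = -0.002, -0.1 cm / 100 = -0.001, -0.8 degrees / 180 = -0.0044.

Emit:
send_rows(plan=[[[-0.001, -0.0002, 0, 0, 0, -0.0022], [-0.002, -0.0003, 0, 0, 0, -0.0044], [-0.002, -0.0003, 0, 0, 0, -0.0044]]])

```text
clock: 7.28
tool_pos: [0.5559, 0.1492, 0.0615]
orientation: [-179.9, -0.1, -54.3]
force: [5.0, -9.2, 2.3]
opening: 0.0002
gripper_force: 5.0
```

Scaled: -0.2 cm / 100 = -0.002, -0.1 cm / 100 = -0.001, -0.8 degrees / 180 = -0.0044.

Emit:
send_rows(plan=[[[-0.001, -0.0002, 0, 0, 0, -0.0022], [-0.002, -0.0003, 0, 0, 0, -0.0044], [-0.002, -0.0003, 0, 0, 0, -0.0044]]])

```text
clock: 7.53
tool_pos: [0.555, 0.1508, 0.0615]
orientation: [-179.9, -0.1, -53.5]
force: [5.8, -9.8, 2.3]
opening: 0.0001
gripper_force: 5.6
```

Scaled: -0.2 cm / 100 = -0.002, -0.1 cm / 100 = -0.001, -0.8 degrees / 180 = -0.0044.

Emit:
send_rows(plan=[[[-0.001, -0.0002, 0, 0, 0, -0.0022], [-0.002, -0.0003, 0, 0, 0, -0.0044], [-0.002, -0.0003, 0, 0, 0, -0.0044]]])

```text
clock: 7.78
tool_pos: [0.5544, 0.1522, 0.0616]
orientation: [-180.0, -0.2, -52.7]
force: [7.3, -11.8, 2.4]
opening: 0.0
gripper_force: 7.5
```

Emit:
send_rows(plan=[[[0.002, 0, 0, 0, 0, 0], [0.004, 0, 0, 0, 0, 0], [0.006, 0, 0, 0, 0, 0], [0.008, 0, 0, 0, 0, 0], [0.01, 0, 0, 0, 0, 0], [0.011, 0, 0, 0, 0, 0], [0.011, 0, 0, 0, 0, 0]]])

```text
clock: 8.37
tool_pos: [0.5595, 0.1451, 0.0604]
orientation: [-180.0, 0.0, -52.8]
force: [0.5, 0.2, -0.2]
opening: 0.0005
gripper_force: 0.0
```

Scaled: -10 cm / 100 = -0.1, -6 cm / 100 = -0.06.

Emit:
send_rows(plan=[[[0.02, 0, 0, 0, 0, 0], [0.04, 0, -0.02, 0, 0, 0], [0.05, 0, -0.06, 0, 0, 0], [0.05, 0, -0.1, 0, 0, 0]]], fingers=1)

```text
clock: 8.7
tool_pos: [0.5894, 0.1034, 0.16]
orientation: [179.8, 0.0, -52.9]
force: [1.3, 1.1, 0.8]
opening: 0.022
gripper_force: 0.0
```

Run:
```python
from model import *
s=load("wrist1"); print(at(s,144,40,.035,True),at(s,257.5,115,.035,True))
print("place",seatw-.013*u(dseat),"yaw",np.degrees(dseat))
print(ctrl.get_obs()["tool_pos"])
go(.6044,-.2185,.13,-102)
```

```text
[ 0.6058 -0.2183  0.035 ] [ 0.5477 -0.1176  0.035 ]
place [0.54904668 0.03625752] yaw -102.12399740411794
[0.58937806 0.10342276 0.16003144]
row [26.57 18.22  3.06] [ 0.2 -0.1 49.1] t 8.7 F [1.3 1.1 0.8] rows>= 7.761853566003493 6.862332729378441
```

Scaled: 26.6 cm / 100 = 0.266, 18.2 cm / 100 = 0.182, 49.1 degrees / 180 = 0.2728.

Emit:
send_rows(plan=[[[0.266, 0.182, 0.01, 0, 0, 0.2728], [0.266, 0.182, 0.01, 0, 0, 0.2728], [0.266, 0.182, 0.01, 0, 0, 0.2728], [0.266, 0.182, 0.01, 0, 0, 0.2728], [0.266, 0.182, 0.02, 0, 0, 0.2728], [0.266, 0.182, 0.03, 0, 0, 0.2728], [0.266, 0.182, 0.03, 0, 0, 0.2728], [0.266, 0.182, 0.03, 0, 0, 0.2728]]], fingers=1)

```text
clock: 9.37
tool_pos: [0.605, -0.2193, 0.1298]
orientation: [180.0, -0.0, -102.3]
force: [0.2, 0.1, -0.5]
opening: 0.0748
gripper_force: 0.0
```

Run:
```python
from model import *
s=ctrl.snapshot("wrist"); pickle.dump(s,open("wrist2.pkl","wb"));im=s["img"][:,:,::-1].copy()
for p in [(.6050,-.2185,.035)]+[(.6050+.028*np.cos(a),-.2185+.028*np.sin(a),.035) for a in np.arange(0,6.28,.4)]+[(*(seatw+.035*u(P[2]-a)),.042) for a in (1.09,2.66)]:
    q=proj(s,p,True); cv2.drawMarker(im,tuple(int(round(c)) for c in q),(255,0,255),0,6)
cv2.imwrite("pics/wrist2.png",im); go(.605,-.2185,.019,-102)
```

```text
row [-0.49  0.02 10.93] [ 0.1 -0.1 -0.2] t 9.42 F [ 1.7 -2.9  0.2] rows>= 2.6235140358445164 0.03049723309752603
```

View pics/wrist2.png

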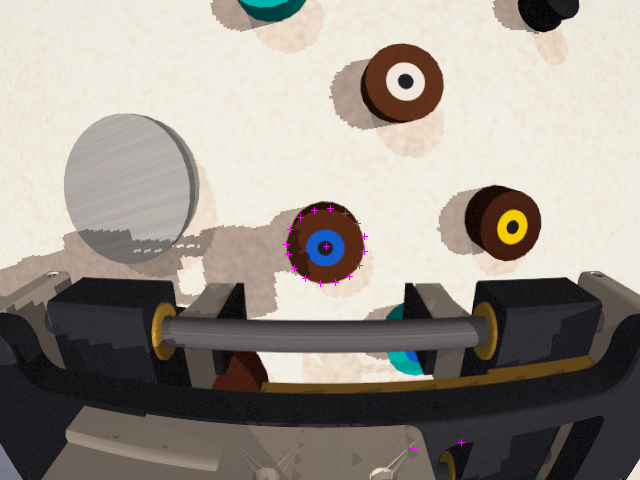

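Scaled: 12.2 cm / 100 = 0.122, 11 cm / 100 = 0.11.

Emit:
send_rows(plan=[[[-0.002, 0, 0.04, 0, 0, 0], [-0.002, 0, 0.08, 0, 0, 0], [-0.001, 0, 0.11, 0, 0, 0], [-0.001, 0, 0.122, 0, 0, 0], [-0.001, 0, 0.122, 0, 0, 0]]])

```text
clock: 9.83
tool_pos: [0.6034, -0.2154, 0.0051]
orientation: [179.6, -0.0, -101.9]
force: [-0.8, 0.6, 0.0]
opening: 0.0876
gripper_force: 0.0
```

Emit:
send_rows(plan=[[[0, 0, 0, 0, 0, 0], [0, 0, 0, 0, 0, 0], [0, 0, 0, 0, 0, 0], [0, 0, 0, 0, 0, 0], [0, 0, 0, 0, 0, 0], [0, 0, 0, 0, 0, 0], [0, 0, 0, 0, 0, 0], [0, 0, 0, 0, 0, 0]]], fingers=0)

```text
clock: 10.5
tool_pos: [0.606, -0.2158, 0.0096]
orientation: [-179.9, 0.0, -101.9]
force: [-1.4, 1.8, 6.5]
opening: 0.0555
gripper_force: 30.0
```

Run:
```python
from model import *
o=ctrl.get_obs();print(o["tool_pos"],o["orientation"],o["opening"],o["gripper_force"])
x,y=seatw-.013*u(dseat); go(x,y,.018,-102.1)
```

```text
[ 0.60603802 -0.21578637  0.00956556] [-1.79936205e+02  2.13353317e-03 -1.01893318e+02] 0.05547851363369727 30.00234603881836
row [-23.49  10.77  -0.85] [-0.1  0.   0.2] t 10.5 F [-1.4  1.8  6.5] rows>= 6.200108773798557 0.030211268407827126
```

Scaled: -21.5 cm / 100 = -0.215, -18 cm / 100 = -0.18.

Emit:
send_rows(plan=[[[0, 0, -0.025, 0, 0, 0], [0, 0, -0.06, 0, 0, 0], [-0.02, 0.01, -0.08, 0, 0, 0], [-0.06, 0.03, -0.09, 0, 0, 0], [-0.1, 0.048, -0.09, 0, 0, 0], [-0.14, 0.065, -0.09, 0, 0, 0], [-0.18, 0.083, -0.09, 0, 0, 0], [-0.215, 0.1, -0.09, 0, 0, 0]]])

```text
clock: 11.17
tool_pos: [0.5532, 0.0096, 0.0986]
orientation: [-180.0, 0.0, -101.9]
force: [0.7, 1.3, -2.0]
opening: 0.0554
gripper_force: 30.0
```

Run:
```python
from model import *
s=ctrl.snapshot("wrist"); pickle.dump(s,open("wrist3.pkl","wb"));im=s["img"][:,:,::-1].copy()
for p in [(*(seatw+.035*u(P[2]-a)),.042) for a in (1.09,2.66)]:
    q=proj(s,p,True); print(q);cv2.drawMarker(im,tuple(int(round(c)) for c in q),(255,0,255),0,6)
cv2.imwrite("pics/wrist3.png",im); o=ctrl.get_obs();print(o["tool_pos"],o["opening"])
x,y=seatw-.016*u(dseat); go(x,y,.06,-102.1)
```

```text
(np.float64(300.91841556617703), np.float64(242.84904429004447))
(np.float64(382.37683685215984), np.float64(243.50899077954458))
[0.55216624 0.01525637 0.09874279] 0.05524668744877082
row [-2.28  0.73  3.88] [-0.   0.1  0.3] t 11.22 F [-4.7  3.9 -2.8] rows>= 1.0937064123938616 0.04846168508154723
```

View pics/wrist3.png

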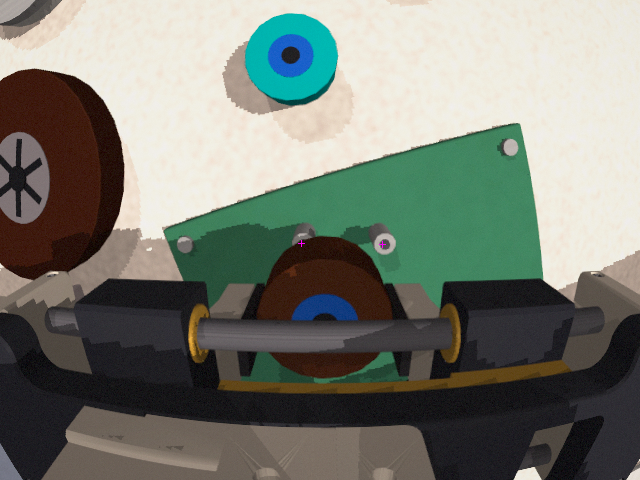

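The roll is held at (325,310), level. The rollers at (304,240) and (385,244) are close to the predictions.

Scaled: 3 cm / 100 = 0.03, -2 cm / 100 = -0.02.

Emit:
send_rows(plan=[[[-0.02, 0.005, 0.01, 0, 0, 0], [-0.02, 0.005, 0.02, 0, 0, 0], [-0.02, 0.005, 0.03, 0, 0, 0], [-0.02, 0.005, 0.03, 0, 0, 0]]])

```text
clock: 11.55
tool_pos: [0.5515, 0.0279, 0.0661]
orientation: [179.8, -0.1, -101.9]
force: [-1.2, 0.0, -2.2]
opening: 0.0557
gripper_force: 30.0
```

Run:
```python
from model import *
s=ctrl.snapshot("wrist"); pickle.dump(s,open("wrist4.pkl","wb"));im=s["img"]
cv2.imwrite("pics/wrist4.png",im[:,:,::-1])
for p in [(*(seatw+.035*u(P[2]-a)),.042) for a in (1.09,2.66)]: print(np.round(proj(s,p,True)))
g=im.astype(int); m=((im.max(2)-im.min(2))<25)&(im.mean(2)>110)
n,l,st,c=cv2.connectedComponentsWithStats(m[180:300,250:450].astype('uint8'))
for i in range(1,n):
    if 60<st[i,4]<600: cc=c[i]+[250,180]; print(st[i],cc,at(s,*cc,.042,True))
print("pred",[seatw+.035*u(P[2]-a) for a in (1.09,2.66)])
x,y=seatw-.016*u(dseat); go(x,y,.0216,-102.1);print(ctrl.get_obs()["tool_pos"])
```

```text
[286. 227.]
[383. 228.]
[ 25  35  27  25 386] [287.96373057 225.8134715 ] [ 0.5639 -0.0063  0.042 ]
[123  35  25  26 425] [385.03294118 227.39058824] [0.5156 0.0047 0.042 ]
pred [array([ 0.56515615, -0.0059493 ]), array([0.51683454, 0.00468416])]
row [-1.09  0.46  4.54] [ 0.2 -0.1  0.1] t 11.6 F [ 0.7 -0.4 -2.4] rows>= 1.1260580233334907 0.03258313890107294
[0.55206673 0.0275962  0.06703987]
```

Emit:
send_rows(plan=[[[-0.011, 0.005, 0.01, 0, 0, 0], [-0.011, 0.005, 0.025, 0, 0, 0], [-0.011, 0.005, 0.035, 0, 0, 0], [-0.011, 0.005, 0.04, 0, 0, 0], [-0.011, 0.005, 0.042, 0, 0, 0], [-0.011, 0.005, 0.042, 0, 0, 0]]])

```text
clock: 12.1
tool_pos: [0.5504, 0.0399, 0.026]
orientation: [180.0, -0.0, -101.9]
force: [0.0, 0.3, -1.9]
opening: 0.0551
gripper_force: 30.0
```

Scaled: 0.5 cm / 100 = 0.005, 0.4 cm / 100 = 0.004.

Emit:
send_rows(plan=[[[0, 0.001, 0.002, 0, 0, 0], [0, 0.001, 0.004, 0, 0, 0], [0, 0.001, 0.005, 0, 0, 0], [0, 0.001, 0.005, 0, 0, 0]]])

```text
clock: 12.43
tool_pos: [0.5497, 0.0406, 0.0217]
orientation: [-180.0, 0.0, -101.9]
force: [-0.6, -0.4, -2.2]
opening: 0.0555
gripper_force: 30.0
```

Scaled: 0.2 cm / 100 = 0.002, 0.1 cm / 100 = 0.001.

Emit:
send_rows(plan=[[[0, 0, 0.001, 0, 0, 0], [0, 0, 0.002, 0, 0, 0], [0, 0, 0.002, 0, 0, 0]]])

```text
clock: 12.68
tool_pos: [0.5498, 0.0406, 0.0215]
orientation: [-179.9, 0.0, -101.9]
force: [-7.6, 0.6, 19.2]
opening: 0.0555
gripper_force: 30.0
```

Scaled: -0.15 cm / 100 = -0.0015.

Emit:
send_rows(plan=[[[0, 0, -0.0015, 0, 0, 0], [0, 0, -0.0015, 0, 0, 0]]])

```text
clock: 12.85
tool_pos: [0.5499, 0.0407, 0.0216]
orientation: [-179.9, 0.0, -101.9]
force: [-0.8, 0.0, -1.4]
opening: 0.0556
gripper_force: 30.0
```

Emit:
send_rows(plan=[[[0, 0, 0, 0, 0, 0], [0, 0, 0, 0, 0, 0], [0, 0, 0, 0, 0, 0], [0, 0, 0, 0, 0, 0], [0, 0, -0.005, 0, 0, 0], [0, 0, -0.02, 0, 0, 0], [0, 0, -0.05, 0, 0, 0], [0, 0, -0.09, 0, 0, 0]]], fingers=1)

```text
clock: 13.52
tool_pos: [0.5475, 0.0398, 0.1096]
orientation: [179.7, -0.2, -101.9]
force: [0.9, 1.1, 0.2]
opening: 0.0875
gripper_force: 0.0
```

Run:
```python
from model import *
s=ctrl.snapshot("wrist"); pickle.dump(s,open("wrist5.pkl","wb"));im=s["img"][:,:,::-1].copy()
for p in [(*(seatw-[.0012,0]-.013*u(dseat)+.028*u(a)),.047) for a in np.arange(0,6.3,.4)]:
    q=proj(s,p,True); cv2.drawMarker(im,tuple(int(round(c)) for c in q),(255,0,255),0,6)
cv2.imwrite("pics/wrist5.png",im)
x,y=tabw-.045*u(dtab); yaw=np.degrees(dtab)-180; print(x,y,yaw); go(x,y,.13,yaw)
```

```text
0.5192765211336688 0.21434299818009533 -149.19778893376696
row [-16.28   6.83  -1.06] [-0.3  0.3 47.4] t 13.57 F [3.3 0.8 7.5] rows>= 4.2417002799648795 6.61980323517137
```

View pics/wrist5.png

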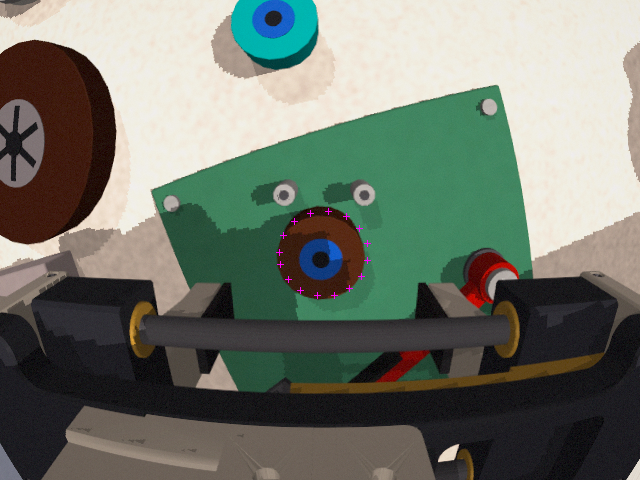

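The roll stands flat on the plate at (321,258), about 13 mm short of the rollers. The arm is still cocked. Next I go to the trigger with the fingers shut.

Scaled: -16.3 cm / 100 = -0.163, -12 cm / 100 = -0.12, 47 degrees / 180 = 0.2611.

Emit:
send_rows(plan=[[[0, 0, -0.02, 0, 0, 0], [-0.04, 0.017, -0.02, 0, 0, 0.0389], [-0.08, 0.034, -0.02, 0, 0, 0.0778], [-0.12, 0.051, -0.02, 0, 0, 0.1167], [-0.163, 0.068, -0.02, 0, 0, 0.1556], [-0.163, 0.068, -0.02, 0, 0, 0.1944], [-0.163, 0.068, -0.02, 0, 0, 0.2333], [-0.163, 0.068, -0.02, 0, 0, 0.2611]]], fingers=0)

```text
clock: 14.23
tool_pos: [0.5164, 0.2159, 0.1311]
orientation: [180.0, 0.0, -149.1]
force: [0.4, 0.4, -0.1]
opening: 0.0397
gripper_force: 0.0
```

Run:
```python
from model import *
s=ctrl.snapshot("side"); t=ctrl.snapshot("scene")
im=np.vstack([cv2.resize(s["img"][180:300,200:380],None,fx=2.5,fy=2.5,interpolation=2),cv2.resize(t["img"][170:290,250:430],None,fx=2.5,fy=2.5,interpolation=2)])
cv2.imwrite("pics/c2.png",np.clip(im[:,:,::-1]*1.4,0,255).astype('uint8'))
x,y=tabw-.035*u(dtab); go(x,y,.048,-149.2);print(ctrl.get_obs()["tool_pos"])
```

```text
row [-1.22 -0.17  8.3 ] [0.  0.  0.2] t 14.33 F [ 0.3  0.1 -0.5] rows>= 2.012939365467215 0.033439890935746217
[0.51651216 0.21465103 0.1310288 ]
```

View pics/c2.png

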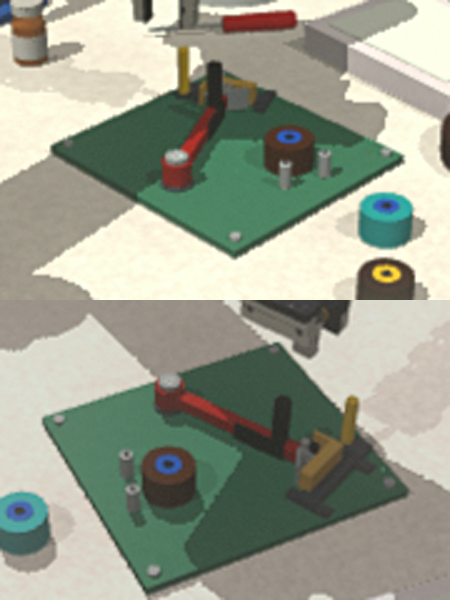

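The arm is held by the catch and the roll is in place. The post at lower crop (350,420) is clear on its pivot side.

Scaled: 8.2 cm / 100 = 0.082, 6 cm / 100 = 0.06.

Emit:
send_rows(plan=[[[0, 0, 0, 0, 0, 0], [0, 0, 0, 0, 0, 0], [0, 0, 0, 0, 0, 0], [-0.002, -0.001, 0.03, 0, 0, 0], [-0.005, -0.001, 0.06, 0, 0, 0], [-0.01, -0.002, 0.082, 0, 0, 0], [-0.016, -0.002, 0.082, 0, 0, 0], [-0.021, -0.002, 0.082, 0, 0, 0]]])

```text
clock: 15.0
tool_pos: [0.5358, 0.2227, 0.0484]
orientation: [-180.0, -0.1, -148.9]
force: [0.3, 0.4, 0.6]
opening: 0.0006
gripper_force: 0.0
```

Scaled: -0.6 cm / 100 = -0.006, -0.4 cm / 100 = -0.004.

Emit:
send_rows(plan=[[[-0.002, 0, 0, 0, 0, 0], [-0.004, 0, 0, 0, 0, 0], [-0.006, 0, 0, 0, 0, 0], [-0.006, 0, 0, 0, 0, 0]]])

```text
clock: 15.33
tool_pos: [0.5416, 0.2269, 0.0502]
orientation: [180.0, 0.1, -148.9]
force: [0.3, 1.2, 0.0]
opening: 0.0003
gripper_force: 0.0
```

Scaled: -0.8 cm / 100 = -0.008, -0.6 cm / 100 = -0.006.

Emit:
send_rows(plan=[[[-0.002, 0, 0, 0, 0, 0], [-0.004, 0, 0, 0, 0, 0], [-0.006, 0, 0, 0, 0, 0], [-0.008, 0, 0, 0, 0, 0], [-0.008, 0, 0, 0, 0, 0]]])

```text
clock: 15.75
tool_pos: [0.5465, 0.2297, 0.0489]
orientation: [-180.0, -0.2, -148.9]
force: [-5.7, -1.9, 4.4]
opening: 0.0007
gripper_force: 2.7
```

Scaled: -0.3 cm / 100 = -0.003, -0.15 cm / 100 = -0.0015.

Emit:
send_rows(plan=[[[-0.0015, 0, 0, 0, 0, 0], [-0.003, 0, 0, 0, 0, 0], [-0.003, 0, 0, 0, 0, 0]]])

```text
clock: 16.0
tool_pos: [0.5504, 0.2321, 0.0491]
orientation: [-180.0, 0.0, -148.9]
force: [-0.9, -0.3, 0.2]
opening: 0.0005
gripper_force: 0.7
```

```bash
cat > chk.py <<'E'
from model import *
t=ctrl.snapshot("scene"); h=cv2.cvtColor(t["img"],cv2.COLOR_RGB2HSV)
m=(cv2.inRange(h,(0,150,50),(8,255,255))|cv2.inRange(h,(172,150,50),(180,255,255)))[180:280,280:390]
v,x=np.nonzero(m); w=np.array([at(t,a+280,b+180,.036)[:2] for a,b in zip(x,v)]); d=w-pw; r=np.hypot(*d.T)
a=np.median(np.arctan2(d[r>.06][:,1],d[r>.06][:,0])); print("red px",len(w),"swing",a+.5-P[2],(r>.06).sum())
b=cv2.inRange(h,(100,120,60),(125,255,255))[180:290,270:400]; v,x=np.nonzero(b); c=at(t,x.mean()+270,v.mean()+180,.047)[:2]; print("core",len(x),c,"seat",seatw,"along",(c-seatw)@u(dseat))
print(ctrl.get_obs()["force"])
E
python3 chk.py
```

```text
red px 151 swing 0.5481412274407474 84
core 51 [0.5478 0.0373] seat [0.54631631 0.02354748] along -0.013757387204285834
[-1.49891547  0.05476308  1.34164523]
```

Mid-swing: the arm has been released. I back off and re-check.

Scaled: -12 cm / 100 = -0.12, -9 cm / 100 = -0.09.

Emit:
send_rows(plan=[[[0, 0, 0, 0, 0, 0], [0.005, 0, 0, 0, 0, 0], [0.015, 0, 0, 0, 0, 0], [0.025, 0, -0.01, 0, 0, 0], [0.03, 0, -0.05, 0, 0, 0], [0.03, 0, -0.09, 0, 0, 0], [0.03, 0, -0.12, 0, 0, 0], [0.03, 0, -0.12, 0, 0, 0]]])

```text
clock: 16.72
tool_pos: [0.5272, 0.218, 0.1762]
orientation: [180.0, 0.6, -148.8]
force: [1.4, 0.6, 0.4]
opening: 0.0004
gripper_force: 0.0
```

```bash
python3 chk.py
python3 - <<'E'
from model import *
s=ctrl.snapshot("side"); t=ctrl.snapshot("scene")
im=np.vstack([cv2.resize(s["img"][180:300,200:380],None,fx=2.5,fy=2.5,interpolation=2),cv2.resize(t["img"][170:290,250:430],None,fx=2.5,fy=2.5,interpolation=2)])
cv2.imwrite("pics/c3.png",np.clip(im[:,:,::-1]*1.4,0,255).astype('uint8'))
E
```

```text
red px 118 swing 0.18059399682728816 45
core 52 [0.5426 0.0229] seat [0.54631631 0.02354748] along 0.0014135718975444348
[-1.05887817  0.42125061 -1.66413246]
```

View pics/c3.png

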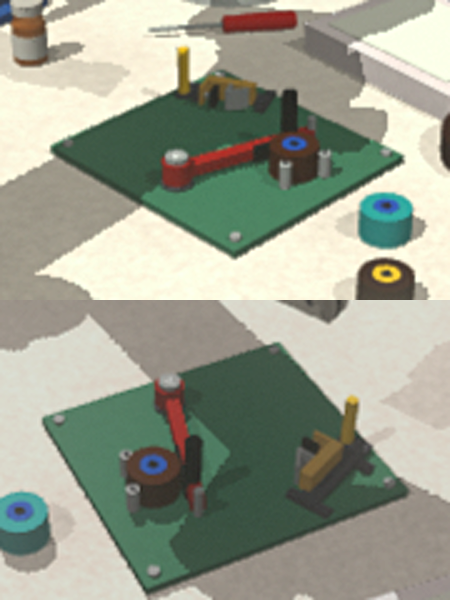

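The arm is shut at a swing of about 0.18. The roll is clamped against both rollers at lower crop (153,470), and the robot is clear.

```bash
python3 -c "
from plant import ctrl; print(ctrl.close_job())"
```

```text
the job is handed in; nothing more can be done
None
```

The job is done and handed in: the arm was cocked on its catch and released by the trigger, and it now clamps the blue-cored roll against both rollers, with every force reading under 25 N and the clock at about 17 s of the 61 s allowed.

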